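# Load a filter disc into the dust extractor's cassette

### The job

Pick up the filter disc with the blue tab and slide it through the open front of the cassette into the top slot, the one with blue ledge ends, until it is fully home, lying flat on its two ledges with the tab pointing straight out of the front. Let go of it and leave the disc with the orange tab where it lies on the bench.

Things in the scene. Friction and masses are not known exactly. Their poses are not given: they have to be found in the camera images.
- blue_disc: Round white filter disc, aluminium rim, 90 mm across, 5 mm thick, about 60 g, flat on the bench. Upright blue pull tab beyond its rim: centre at x = -75 mm, y = 0; 16 mm along x, 18 mm along y (grip across y), from the disc's underside up to 30 mm above it; a flat arm 18 mm wide, 5 mm thick joins it to the disc. Origin: disc centre, on its underside; z up, tab towards -x.
- orange_disc: A second disc of the same shape and size with an orange tab, flat on the bench; not to be moved. Which of the two lies left or right varies. Origin and axes as for the blue disc.
- cassette: Rack, fixed, 112 deep, 134 wide, 128 mm high on a 0-30 mm block. Origin under its base plate, z up, open front to -x. Side walls (inner faces y = +-55 mm) with ledges 30 mm wide, 8 thick; tops at z = 20, 56, 92; clear height 28 per slot. Ledge front ends at x = -53: grey, orange, blue (top). Side rails to z = 128 roof the top slot. Back stop face x = 51. Bottom slot holds a grey-tabbed disc.
- blue_seat (a point): Where the blue disc's origin belongs: centre of the top slot, level with the tops of its blue-ended ledges (z = 92 mm of the cassette). Axes as the cassette's: x into the cassette, z up. A disc pushed against the back stop has its centre 6 mm beyond this point; the side walls leave 10 mm to either side.
Not all that is in view belongs to the job. Leave any red look-alike of the blue_disc alone.

How it is judged (in metres and radians):
At the end, for the whole second after the job is handed in: The blue-tabbed disc lies at rest in the top (blue) slot: its centre within 14 mm of the seat point along and across the cassette and 6 mm in height (so at most 20 mm short of the back stop), flat within 7 degrees, its tab pointing out of the front within 20 degrees (x of blue_disc in the frame of blue_seat between -0.014 and 0.014 m and y of blue_disc in the frame of blue_seat between -0.014 and 0.014 m and z of blue_disc in the frame of blue_seat between -0.006 and 0.006 m and angle between blue_disc's own z axis and vertical below 0.12 rad and angle between the x axis of blue_disc and the x axis of cassette, either way round below 0.35 rad and linear speed of blue_disc below 0.02 m/s); the robot touches nothing.
It fails at once if the disc with the orange tab is moved more than 30 mm (distance of orange_disc from where it was at the start of the episode above 0.03 m).
It also fails if it takes over 38 s, if anything falls off the work surface, if the arm or the gripper's body presses on something with over 40 N, if the wrist force passes 120 N, or if a joint passes its speed limit or range.

### The arm

A 6-joint arm with a two-finger parallel gripper is mounted at the origin on a cart in front of the work surface, level with it; the furniture and walls round the work are solid. World frame = base frame: x ahead of the robot, y to its left, z up, the work surface at z = 0. Lengths are in m, angles in degrees, forces in N, time in s.
With the tool pointing down it reaches from about 0.3 to 0.75 m from the base axis. Payload 8.5 kg.
Tool frame: the origin (TCP) lies midway between the tips of the shut fingers; the grasp point (between the pads) lies env.tcp_to_grasp behind it (env.tcp_to_grasp is the distance from the TCP to the grasp point, in m); z points along the fingers, y is the line along which they close (so a half turn about z gives the same grasp; the last joint's range is limited). The gripper opens to 85 mm and grips with 20 to 120 N. Pads are 22 mm wide; open, the fingers measure 114 mm over their backs; the gripper's body (76 mm by 85 mm) begins 54 mm behind the grasp point. The pads swing forward as they close: fully open they stand 13 mm farther back than shut.
Start: joints at [-80.002, 21.807, 74.336, -0, 83.858, -12.336], TCP at [0.209, -0.509, 0.231] pointing down, gripper open.
Joint ranges: [-178.18, 178.18], [-50.72, 133.34], [12.68, 142.11], [-81.47, 261.47], [9.98, 163.14], [-165.26, 165.26]. Speed limits (degrees/s): [136.94, 136.94, 180, 180, 180, 180].

### API

Orientations are given as a 3x3 rotation matrix whose columns are the frame's x, y, z axes.
In Python, from rig import observe, optics, job, env gives the robot as it stands. The module is installed in compiled form; this text tells all that it offers.
- The arm moves only by the shell command python3 -m jog 'ROWS' [FORCE]. ROWS is JSON, a list of rows, each a list of 7 numbers: the turn, a rotation vector about the tool's x, y, z in rad, then the shift along the tool's x, y, z in m, then the opening in per cent of the stroke, from 0 (shut) to 100 (fully open). A call has 1 to 10 rows; each row shifts and turns the commanded pose from where the row before left it, along the tool's axes as they then stand; what a row does not reach is not made up. A row lasts 1/8 s, in which the tool goes at most 62.5 mm and 10.7 degrees, less where a joint would pass 70% of its speed; a pose out of reach is approached as far as the arm can. A call is refused whole if a number of a shift passes 0.0625 or a number of a turn 0.188, either way. A call with a gripper value outside its range is refused whole. The fingers move at their own pace and stop on an object; FORCE is the grip in N (left out, the last holds). Time passes only in rows, so rows that do not move let the fingers close. It gives the time, the measured TCP pose, the force, the opening and the grip force at its end, in the units of the state.
- observe(): the state, without advancing time (a new reading comes with each control period).
- optics.get_image(name): name is "scene" or "top" or "wrist"; returns a dict with "pixels" (384x512x3 uint8, red, green, blue), "mtx" (3x3 intrinsics, pixels), "rvec" (rotation vector, rad) and "tvec" (3), from world to camera coordinates, as OpenCV has them. Camera axes: x right, y down, z forward; pixel columns grow to the right and rows downward; lengths in m; the calibration is good to about 2 mm. The wrist camera is an equidistant fisheye: a pixel r from the principal point sees the ray r / f radians off the axis. A picture is of the moment at which its call begins. There is no depth.
- job.close_job(): hands the job in; it is judged then, once.
The state is a dict: "time_s": time; "q": joint angles; "qvel": joint speeds; "joint_efforts": joint torques, N m; "position": TCP position; "tool_rot": TCP orientation; "ft_force": force on the tool from outside, world axes, zero at the start; "wrist_torque": the same for the moment, N m; "grip_width": finger opening in m; "gripper_force": force on a finger pad.
Only numpy, scipy, OpenCV 4.12 (cv2) and the standard library are available. Lean on these libraries where they do the work, as an engineer would, in place of code of your own. Each camera call takes 0.05 s, during which the arm holds its last target. There are 200 camera calls.

## Working session

There is one attempt and no reset: what is moved stays moved. The work goes in short steps, Python scripts to look and compute and a shell command to move; the robot and the scene stay as the last step left them, time stands still between calls to the robot, and variables do not carry over. Pictures are saved under pics/ and viewed, at most 10 in all, crops included, and the job is handed in when it is done.

```bash
mkdir -p pics
python3 - <<'E'
from rig import observe, optics, env
import cv2
s=observe();print(s['time_s'],s['position'],s['tool_rot'],env.tcp_to_grasp,s['grip_width'])
for n in('scene','top'):
    i=optics.get_image(n);print(n,i['mtx'].tolist() if hasattr(i['mtx'],'tolist') else i['mtx'],i['rvec'],i['tvec'])
    cv2.imwrite(f'pics/{n}0.png',i['pixels'][:,:,::-1])
E
```

```text
0.0 [ 0.20893452 -0.50845014  0.23071221] [[ 9.24989840e-01  3.79991739e-01 -2.71458366e-04]
 [ 3.79991724e-01 -9.24988781e-01  1.42994744e-03]
 [ 2.92272272e-04 -1.42583879e-03 -9.99998941e-01]] 0.0187 0.08551795573815336
scene [[370.72426620631825, 0.0, 253.73672392006415], [0.0, 370.72426620631825, 186.98083937169994], [0.0, 0.0, 1.0]] [ 2.48459333  0.61686744 -0.17229737] [-0.48117425 -0.10201541  1.32157663]
top [[451.46696832812324, 0.0, 252.70442892290407], [0.0, 451.46696832812324, 194.92541904917337], [0.0, 0.0, 1.0]] [ 2.08747553 -2.14379425  0.19387903] [0.05121396 0.51833912 1.42454229]
```

View pics/top0.png

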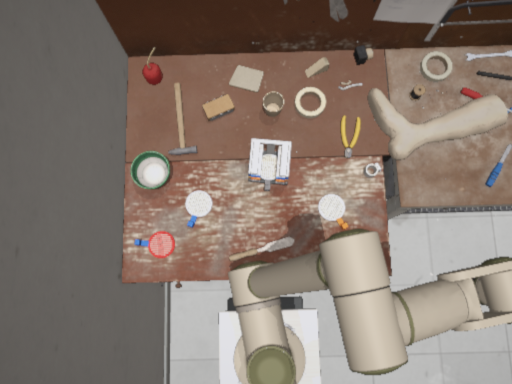

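View pics/scene0.png

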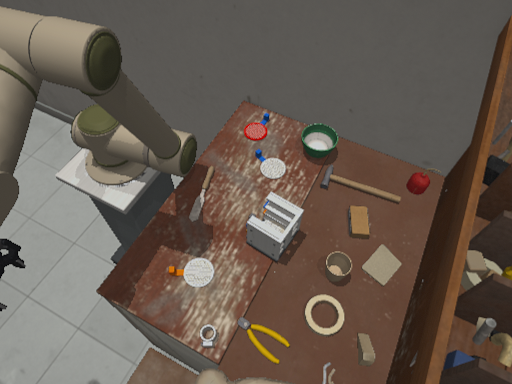

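Candidates in top: white disc with blue tab (199,204), tab (193,221); red look-alike with blue tab (161,244); white disc with orange tab (331,208). By the description I choose the white one with the blue tab, and check it in a close crop.

```bash
cat > h.py <<'E'
import numpy as np, cv2
from rig import observe, optics, env
def ray(im,u,v,z,fish=False):
    K=im['mtx'];R=cv2.Rodrigues(np.array(im['rvec'],float))[0];t=np.array(im['tvec'],float)
    d=np.linalg.inv(K)@[u,v,1]
    if fish:
        p=d[:2];th=np.hypot(*p);d=np.r_[p/max(th,1e-9)*np.sin(th),np.cos(th)]
    c=-R.T@t;d=R.T@d
    return c+d*(z-c[2])/d[2]
def proj(im,P,fish=False):
    K=np.array(im['mtx']);R=cv2.Rodrigues(np.array(im['rvec'],float))[0]
    p=np.atleast_2d(P)@R.T+np.array(im['tvec'])
    if fish:
        r=np.hypot(p[:,0],p[:,1]);th=np.arctan2(r,p[:,2]);q=p[:,:2]/np.maximum(r,1e-9)[:,None]*th[:,None]
    else: q=p[:,:2]/p[:,2:]
    return q*[K[0,0],K[1,1]]+K[:2,2]
E
python3 - <<'E'
from h import *
im=optics.get_image('top')
p=im['pixels'];hsv=cv2.cvtColor(p,cv2.COLOR_RGB2HSV)
b=((hsv[...,0]>100)&(hsv[...,0]<130)&(hsv[...,1]>120)&(hsv[...,2]>60)).astype(np.uint8)
n,l,st,c=cv2.connectedComponentsWithStats(b)
for k in range(1,n):
    if st[k,4]>6 and c[k][0]<300: print(st[k],c[k],ray(im,*c[k],0.02).round(4), ray(im,*c[k],0.12).round(4))
print('disc',ray(im,199,204,.005))
cv2.imwrite('pics/crop.png',cv2.resize(p[130:240,175:305,::-1],None,fx=6,fy=5.4,interpolation=cv2.INTER_CUBIC))
E
```

```text
[188 216   8  11  53] [191.77358491 221.24528302] [0.4425 0.2411 0.02  ] [0.4286 0.2266 0.12  ]
[135 240  13   6  59] [141.10169492 242.47457627] [0.3769 0.4074 0.02  ] [0.3674 0.3817 0.12  ]
disc [0.50232888 0.2189791  0.005     ]
```

View pics/crop.png

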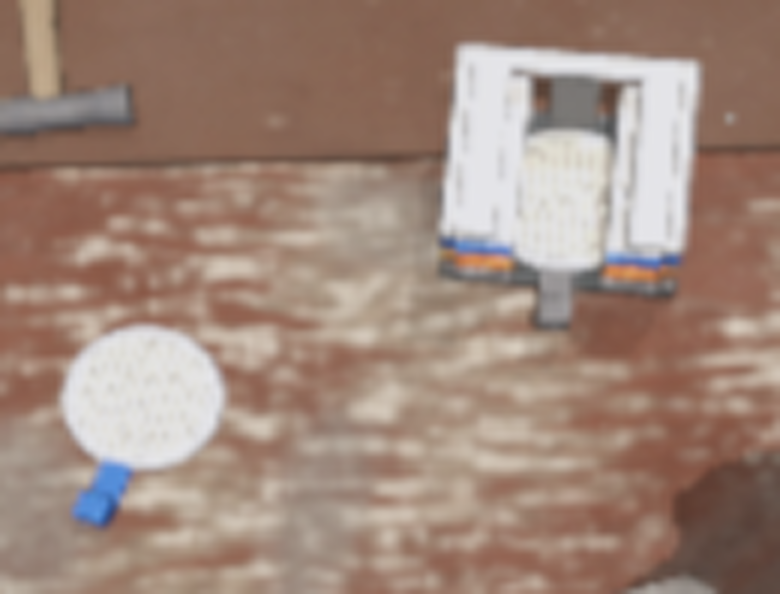

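The crop confirms a white disc with a blue tab, at top (199,204); tab near (191,223). The cassette roof corners are at top (251.3,138.1), (291.3,141.5), (248.3,174), (288.3,177). Its height needs the second view.

Run:
```python
import cv2
p=cv2.imread('pics/scene0.png');cv2.imwrite('pics/crops.png',cv2.resize(p[185:265,235:315],None,fx=7,fy=7,interpolation=cv2.INTER_CUBIC))
```

```text
(no output)
```

View pics/crops.png

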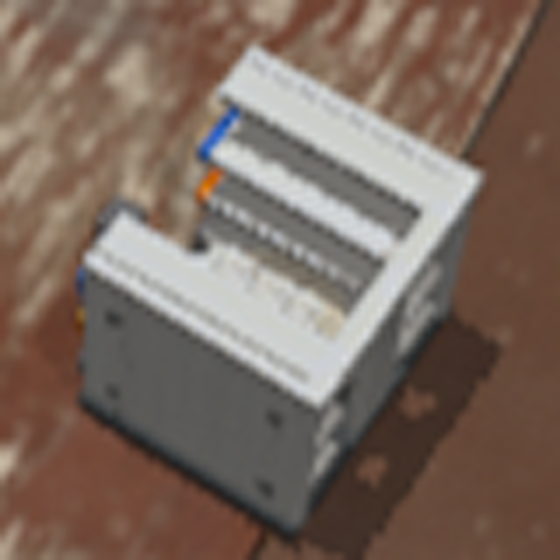

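The scene crop shows roof corners at scene pixels (271.1,191.1), (303.9,210.4), (280.4,242.9), (247.1,221.7), so I can fit the cassette pose.

Run:
```python
from h import *
from scipy.optimize import least_squares
T=optics.get_image('top');S=optics.get_image('scene')
pt=np.array([[251.3,138.1],[291.3,141.5],[248.3,174],[288.3,177.2]])
ps=np.array([[303.9,210.4],[280.4,242.9],[271.1,191.1],[247.1,221.7]])
def pts(v,z=.128):
    x,y,a,h=v;c,s=np.cos(a),np.sin(a)
    L=np.array([[.056,.067],[.056,-.067],[-.056,.067],[-.056,-.067]])
    return np.c_[L@np.array([[c,s],[-s,c]])+[x,y],np.full(4,h+z)]
f=lambda v:np.r_[(proj(T,pts(v))-pt).ravel(),(proj(S,pts(v))-ps).ravel()]
r=least_squares(f,[.6,.02,0,.01]);print(r.x,np.degrees(r.x[2]));print(r.fun.round(1))
# disc fit
x,y,a,h=r.x
for nm,im in(('top',T),('scene',S)):
    p=im['pixels'];hsv=cv2.cvtColor(p,cv2.COLOR_RGB2HSV)
    w=((hsv[...,1]<60)&(hsv[...,2]>130)).astype(np.uint8)
    n,l,st,c=cv2.connectedComponentsWithStats(w)
    k=min(range(1,n),key=lambda k:np.linalg.norm(c[k]-proj(im,[.502,.219,.005])[0])+1e3*(st[k,4]<100))
    b=((hsv[...,0]>100)&(hsv[...,0]<130)&(hsv[...,1]>120)&(hsv[...,2]>60)).astype(np.uint8)
    n2,l2,s2,c2=cv2.connectedComponentsWithStats(b)
    j=min(range(1,n2),key=lambda k:np.linalg.norm(c2[k]-c[k] if 0 else c2[k]-proj(im,[.44,.24,.02])[0])+1e3*(s2[k,4]<10))
    D=ray(im,*c[k],.005);B=ray(im,*c2[j],.017);print(nm,st[k],D,B,np.linalg.norm(D-B),np.degrees(np.arctan2(*(D-B)[1::-1])))
```

```text
[ 0.62150822 -0.01884137 -0.11762825  0.00318776] -6.739602247820111
[-1.4  0.6  0.9  0.8 -1.8 -1.   1.2 -0.4  0.8 -1.4 -0.6  1.3  0.8 -0.8
 -1.3  1.5]
top [ 146  138  146  125 5487] [0.5278129  0.11629429 0.005     ] [0.4429072  0.24153549 0.017     ] 0.15178384085439056 -55.86518718612981
scene [260 152  26  27 445] [0.50209316 0.21979796 0.005     ] [0.44063938 0.23884085 0.017     ] 0.06544614945048792 -17.216817134534605
```

Run:
```python
from h import *
from scipy.optimize import least_squares
T=optics.get_image('top');S=optics.get_image('scene')
pt=np.array([[251.3,138.1],[291.3,141.5],[248.3,174],[288.3,177.2]])
ps=np.array([[303.9,210.4],[280.4,242.9],[271.1,191.1],[247.1,221.7]])
for free in (0,1):
    def pts(v):
        x,y,a,h,w,d=v;d=d if free else .056;c,s=np.cos(a),np.sin(a)
        L=np.array([[.056,w],[.056,-w],[-d,w],[-d,-w]])
        return np.c_[L@np.array([[c,s],[-s,c]])+[x,y],np.full(4,h+.128)]
    f=lambda v:np.r_[(proj(T,pts(v))-pt).ravel(),(proj(S,pts(v))-ps).ravel()]
    r=least_squares(f,[.6,.02,0,.01,.067,.056],x_scale=.01);print(r.x.round(4),np.degrees(r.x[2]));print(r.fun.round(1))
```

```text
[ 0.6215 -0.0195 -0.12    0.0047  0.0624  0.056 ] -6.876208630094093
[ 0.3  0.6 -0.3  0.6 -0.2 -1.  -0.1 -0.6 -0.  -0.3  0.1 -0.  -0.1  0.1
 -0.5  0.2]
[ 0.6223 -0.0195 -0.1204  0.0044  0.0624  0.0578] -6.900611341545275
[ 0.3  0.3 -0.3  0.4 -0.2 -0.7 -0.2 -0.3  0.2 -0.1  0.4  0.2 -0.3  0.
 -0.8  0.1]
```

Cassette centre is about (0.6215, -0.0195), yaw -6.9°, base raised about 5 mm. Disc centre is (0.502, 0.2195), yaw about -19°, tab about (0.431, 0.244). Next I move above the tab, then turn to the half-turn grasp, which keeps joint 6 mid-range.

```bash
python3 -m jog '[[0,0,0,0.0351,-0.0437,0,100],[0,0,0,0.0351,-0.0437,0,100],[0,0,0,0.0351,-0.0437,0,100],[0,0,0,0.0351,-0.0437,0,100],[0,0,0,0.0351,-0.0437,0,100],[0,0,0,0.0351,-0.0437,0,100],[0,0,0,0.0351,-0.0437,0,100]]' && python3 -m jog '[[0,0,0,0.0351,-0.0437,0,100],[0,0,0,0.0351,-0.0437,0,100],[0,0,0,0.0351,-0.0437,0,100],[0,0,0,0.0351,-0.0437,0,100],[0,0,0,0.0351,-0.0437,0,100],[0,0,0,0.0351,-0.0437,0,100],[0,0,0,0.0351,-0.0437,0,100]]' && python3 -m jog '[[0,0,-0.186,0,0,0,100],[0,0,-0.186,0,0,0,100],[0,0,-0.186,0,0,0,100],[0,0,-0.186,0,0,0,100],[0,0,-0.186,0,0,0,100],[0,0,-0.186,0,0,0,100],[0,0,-0.186,0,0,0,100]]' && python3 -m jog '[[0,0,-0.186,0,0,0,100],[0,0,-0.186,0,0,0,100],[0,0,-0.186,0,0,0,100],[0,0,-0.186,0,0,0,100],[0,0,-0.186,0,0,0,100],[0,0,-0.186,0,0,0,100],[0,0,0,0,0,0.06,100],[0,0,0,0,0,0,100]]'
python3 - <<'E'
from h import *
im=optics.get_image('wrist');s=observe();print(s['time_s'],s['position'],s['tool_rot'].round(3),s['q'])
cv2.imwrite('pics/w1.png',im['pixels'][:,:,::-1])
E
```

```text
time_s: 1.23
position: [0.3202, -0.1308, 0.2316]
tool_rot: [[0.925, 0.379, 0.001], [0.379, -0.925, -0.001], [0.001, 0.001, -1.0]]
ft_force: [0.8, -1.3, 1.2]
grip_width: 0.0856
gripper_force: 0.0
time_s: 2.1
position: [0.4313, 0.2459, 0.2314]
tool_rot: [[0.925, 0.38, 0.0], [0.38, -0.925, -0.0], [0.0, 0.0, -1.0]]
ft_force: [0.4, 0.2, 0.1]
grip_width: 0.0855
gripper_force: 0.0
time_s: 2.98
position: [0.431, 0.2439, 0.2313]
tool_rot: [[-0.127, 0.992, -0.0], [0.992, 0.127, 0.0], [0.0, -0.0, -1.0]]
ft_force: [-0.6, 0.1, -0.6]
grip_width: 0.0855
gripper_force: 0.0
time_s: 3.98
position: [0.4292, 0.2433, 0.1688]
tool_rot: [[-0.945, 0.328, -0.008], [0.328, 0.945, -0.002], [0.006, -0.005, -1.0]]
ft_force: [-0.2, -0.7, 0.3]
grip_width: 0.0856
gripper_force: 0.0
4.025 [0.43068507 0.24378791 0.17124024] [[-0.945  0.328 -0.003]
 [ 0.328  0.945 -0.001]
 [ 0.002 -0.002 -1.   ]] [ 1.57762023e+01  1.96157606e+01  8.85606589e+01  2.28509145e-03
  7.19865582e+01 -5.50814744e+01]
```

View pics/w1.png

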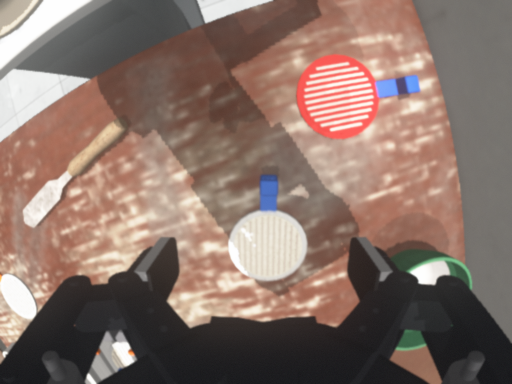

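The wrist view shows the white disc centred near (268,246), its arm and tab running up to (269,176), and the fingers straddling the line. The red decoy sits at (338,96), clear of the fingers.

Run:
```python
from h import *
im=optics.get_image('wrist');p=im['pixels'];s=observe()
hsv=cv2.cvtColor(p,cv2.COLOR_RGB2HSV);box=np.zeros(p.shape[:2],np.uint8);box[165:290,220:315]=1
b=((hsv[...,0]>100)&(hsv[...,0]<130)&(hsv[...,1]>120)).astype(np.uint8)*box
w=((hsv[...,1]<75)&(hsv[...,2]>140)).astype(np.uint8)*box
n,l,st,c=cv2.connectedComponentsWithStats(w);k=1+np.argmax(st[1:,4])
h=cv2.convexHull(np.argwhere(l==k)[:,::-1].astype(np.int32))
W=np.array([ray(im,*q,.005,True)[:2] for q in h[:,0].astype(float)])
from scipy.optimize import least_squares
r=least_squares(lambda v:np.hypot(*(W-v[:2]).T)-v[2],[.5,.22,.045],loss='soft_l1',f_scale=.001).x;print('disc',r)
ys,xs=np.nonzero(b)
B=np.array([ray(im,x,y,.005,True)[:2] for x,y in zip(xs,ys)]);print(len(B),B.mean(0))
d=r[:2]-B.mean(0);a=np.arctan2(d[1],d[0]);print('yaw',np.degrees(a))
def tab(a):return r[:2]-.075*np.array([np.cos(a),np.sin(a)])
print(tab(a));R=s['tool_rot']
print('tool yaw',np.degrees(np.arctan2(R[1,0],R[0,0])))
# project model to overlay
c_,s_=np.cos(a),np.sin(a);M=np.array([[c_,-s_],[s_,c_]])
o=p[:,:,::-1].copy()
for z in(0.,.03):
    L=np.array([[-.083,-.009],[-.083,.009],[-.067,.009],[-.067,-.009]])@M.T+r[:2]
    q=proj(im,np.c_[L,np.full(4,z)],True);cv2.polylines(o,[np.int32(q*8)],True,(0,255,0),1,shift=3)
t=np.linspace(0,6.28,40);q=proj(im,np.c_[r[0]+.045*np.cos(t),r[1]+.045*np.sin(t),t*0+.005],True);cv2.polylines(o,[np.int32(q*8)],True,(0,255,0),1,shift=3)
cv2.imwrite('pics/w1o.png',cv2.resize(o[160:300,210:330],None,fx=4,fy=4))
print('shift tool',R.T@(np.r_[tab(a),0.004]-s['position']))
```

```text
disc [0.51951102 0.21010978 0.06294366]
522 [0.4444396  0.24512378]
yaw -25.004778431043956
[0.45154058 0.24181182]
tool yaw 160.86539202369738
shift tool [-0.01944218  0.00428835  0.16865973]
```

View pics/w1o.png

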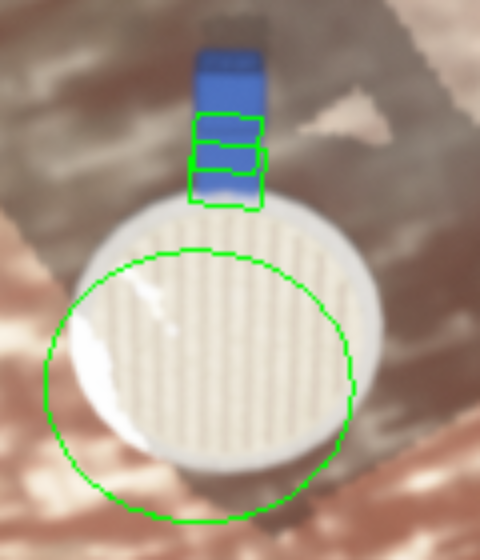

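The overlay is off because the white mask took in bench. I'll use rim points read from the crop instead: left (70,325), right (382,325), top (225,187), bottom (225,470), tab axis x≈230.

Run:
```python
from h import *
from scipy.optimize import least_squares
im=optics.get_image('wrist');p=im['pixels'];s=observe();R=s['tool_rot']
E=np.array([[70,325],[382,325],[225,187],[225,470],[115,228],[345,235],[110,425],[330,440]])/4+[210,160]
W=np.array([ray(im,*q,.004,True)[:2] for q in E])
r=least_squares(lambda v:np.hypot(*(W-v[:2]).T)-.045,[.5,.22]);print(r.x,(r.fun*1e3).round(1));r=r.x
B=ray(im,230/4+210,120/4+160,.006,True)[:2];d=r-B;a=np.arctan2(d[1],d[0]);print('yaw',np.degrees(a),np.hypot(*d))
tab=r-.075*np.array([np.cos(a),np.sin(a)]);print(tab)
c_,s_=np.cos(a),np.sin(a);M=np.array([[c_,-s_],[s_,c_]]);o=p[:,:,::-1].copy()
for z in(0.,.03):
    L=np.array([[-.083,-.009],[-.083,.009],[-.067,.009],[-.067,-.009]])@M.T+r
    q=proj(im,np.c_[L,np.full(4,z)],True);cv2.polylines(o,[np.int32(q*8)],True,(0,255,0),1,shift=3)
t=np.linspace(0,6.28,40);q=proj(im,np.c_[r[0]+.045*np.cos(t),r[1]+.045*np.sin(t),t*0+.005],True);cv2.polylines(o,[np.int32(q*8)],True,(0,255,0),1,shift=3)
cv2.imwrite('pics/w1p.png',cv2.resize(o[160:300,210:330],None,fx=4,fy=4))
print('shift tool',R.T@(np.r_[tab,0.004]-s['position']))
```

```text
[0.50795041 0.2242693 ] [ 0.3 -0.1  0.5 -0.   0.9  0.4  0.4  1.6]
yaw -19.529921358509075 0.06509559933689717
[0.43726538 0.24934174]
shift tool [-0.00293752  0.0063166   0.1692371 ]
```

View pics/w1p.png

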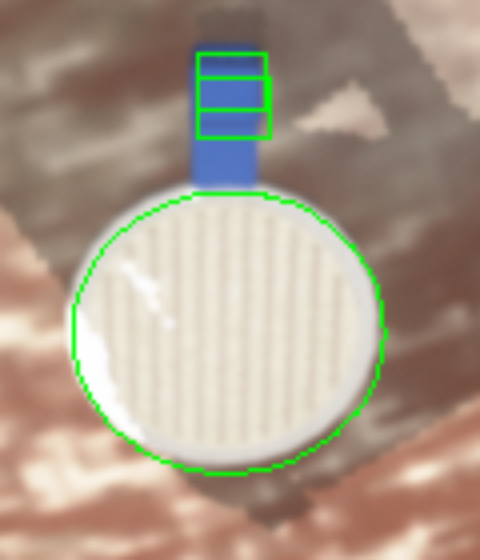

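```bash
python3 -m jog '[[0,0,0,-0.003,0.005,0.05,100],[0,0,0,0,0,0.05,100],[0,0,0,0,0,0.04,100],[0,0,0,0,0,0.027,100],[0,0,0,0,0,0,100]]' && python3 -m jog '[[0,0,0,0,0,0,50],[0,0,0,0,0,0,50],[0,0,0,0,0,0,0],[0,0,0,0,0,0,0],[0,0,0,0,0,0,0],[0,0,0,0,0,0,0],[0,0,0,0,0,0,0]]' 50
python3 - <<'E'
from rig import observe
print(observe()['position'],observe()['grip_width'],observe()['wrist_torque'])
E
```

```text
time_s: 4.75
position: [0.4361, 0.2478, 0.0045]
tool_rot: [[-0.945, 0.328, -0.0], [0.328, 0.945, -0.0], [0.0, -0.0, -1.0]]
ft_force: [0.6, 1.0, 0.8]
grip_width: 0.0856
gripper_force: 0.0
time_s: 5.62
position: [0.4358, 0.2477, 0.005]
tool_rot: [[-0.945, 0.328, 0.001], [0.328, 0.945, 0.0], [-0.001, 0.001, -1.0]]
ft_force: [-1.1, -1.1, 6.7]
grip_width: 0.0174
gripper_force: 48.9
[0.43578116 0.24771094 0.00503887] 0.017377153833022303 [-0.11076393  0.24215334 -0.09746351]
```

```bash
python3 -m jog '[[0,0,0,0,0,-0.02,0],[0,0,0,0,0,-0.044,0],[0,0,0,0,0,-0.044,0],[0,0,-0.107,0,0,0,0],[0,0,-0.107,0,0,0,0]]' 60 && python3 -m jog '[[0,0,0,-0.0027,-0.0406,0,0],[0,0,0,-0.0027,-0.0406,0,0],[0,0,0,-0.0027,-0.0406,0,0],[0,0,0,-0.0027,-0.0406,0,0],[0,0,0,-0.0027,-0.0406,0,0],[0,0,0,-0.0027,-0.0406,0,0],[0,0,0,0,0,0,0],[0,0,0,0,0,0,0]]'
python3 - <<'E'
from h import *
s=observe();print(s['position'],np.degrees(np.arctan2(s['tool_rot'][1,0],s['tool_rot'][0,0])))
a=optics.get_image('scene')['pixels'][120:270,170:320,::-1];b=optics.get_image('top')['pixels'][130:260,200:310,::-1]
a=cv2.resize(a,(400,400),interpolation=cv2.INTER_CUBIC);b=cv2.resize(b,(340,400),interpolation=cv2.INTER_CUBIC)
cv2.imwrite('pics/pre.png',np.hstack([a,b]))
E
```

```text
time_s: 6.25
position: [0.4355, 0.2477, 0.1129]
tool_rot: [[-0.993, 0.116, 0.001], [0.116, 0.993, 0.0], [-0.001, 0.0, -1.0]]
ft_force: [-0.1, -0.5, -1.7]
grip_width: 0.0166
gripper_force: 58.5
time_s: 7.25
position: [0.4223, 0.0042, 0.1124]
tool_rot: [[-0.993, 0.12, -0.0], [0.12, 0.993, 0.0], [0.0, 0.0, -1.0]]
ft_force: [-0.3, -0.3, -1.4]
grip_width: 0.0169
gripper_force: 58.6
[0.42232864 0.00424292 0.11236444] 173.11831820480757
```

View pics/pre.png

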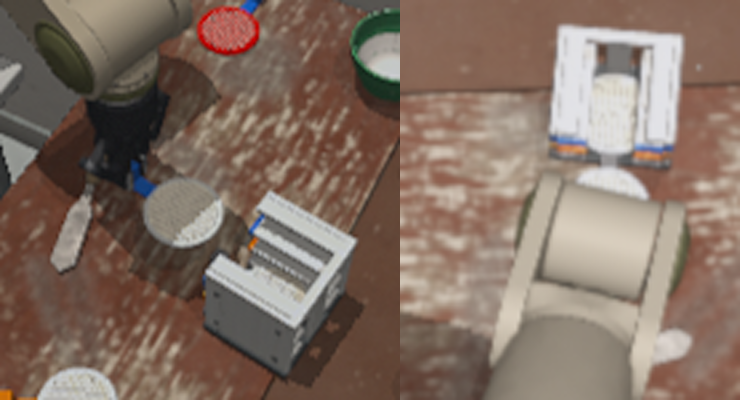

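The disc is held level in front of the cassette: scene-crop centre (183,212), i.e. scene pixel (238.6,199.5). Next I check it against the expected position.

Run:
```python
from h import *
S=optics.get_image('scene');T=optics.get_image('top')
c=np.array([.4968,-.0048,.1095])
print('expect px',proj(S,c));t=np.linspace(0,6.28,90)
q=(proj(S,np.c_[c[0]+.045*np.cos(t),c[1]+.045*np.sin(t),t*0+.1095])-[170,120])*2.667
print(q.min(0),q.max(0))
for z in (.105,.1095,.114): print(z,ray(S,238.6,199.5,z))
q=(proj(T,np.c_[c[0]+.045*np.cos(t),c[1]+.045*np.sin(t),t*0+.1095])-[200,130])*[340/110,400/130]
print('top expect top-of-disc',q[q[:,1].argmin()]+[400,0],q.min(0)+[400,0],q.max(0)+[400,0])
```

```text
expect px [[239.53562059 198.74290177]]
[145.07711256 176.58009376] [225.75292585 244.98494717]
0.105 [ 0.49418222 -0.00602952  0.105     ]
0.1095 [ 0.49563007 -0.008433    0.1095    ]
0.114 [ 0.49707791 -0.01083648  0.114     ]
top expect top-of-disc [603.19949397 166.20517315] [559.97307916 166.20517315] [648.92623269 253.20699046]
```

The match is within about 3 mm and the disc sits perhaps 3 mm to -y. Inserting in two stages.

```bash
python3 -m jog '[[0,0,0,-0.015,0.002,0,0],[0,0,0,-0.015,0,0,0],[0,0,0,-0.015,0,0,0],[0,0,0,-0.015,0,0,0],[0,0,0,0,0,0,0]]' && python3 -m jog '[[0,0,0,-0.015,0,0,0],[0,0,0,-0.015,0,0,0],[0,0,0,-0.015,0,0,0],[0,0,0,-0.01,0,0,0],[0,0,0,-0.01,0,0,0],[0,0,0,0,0,0,0]]'
python3 - <<'E'
from h import *
S=optics.get_image('scene');T=optics.get_image('top')
a=cv2.resize(S['pixels'][175:275,220:320,::-1],(400,400),interpolation=cv2.INTER_CUBIC);b=cv2.resize(T['pixels'][130:220,225:315,::-1],(400,400),interpolation=cv2.INTER_CUBIC)
cv2.imwrite('pics/ins.png',np.hstack([a,b]));print(observe()['position'])
E
```

```text
time_s: 8.07
position: [0.4827, -0.0008, 0.1121]
tool_rot: [[-0.993, 0.118, 0.0], [0.118, 0.993, 0.0], [-0.0, 0.0, -1.0]]
ft_force: [-0.2, -0.6, -0.4]
grip_width: 0.0167
gripper_force: 58.7
time_s: 8.82
position: [0.547, -0.0091, 0.1122]
tool_rot: [[-0.993, 0.119, -0.0], [0.119, 0.993, 0.0], [0.0, 0.0, -1.0]]
ft_force: [0.4, -0.1, -0.9]
grip_width: 0.0168
gripper_force: 58.7
[ 0.5464267  -0.00897014  0.11221567]
```

View pics/ins.png

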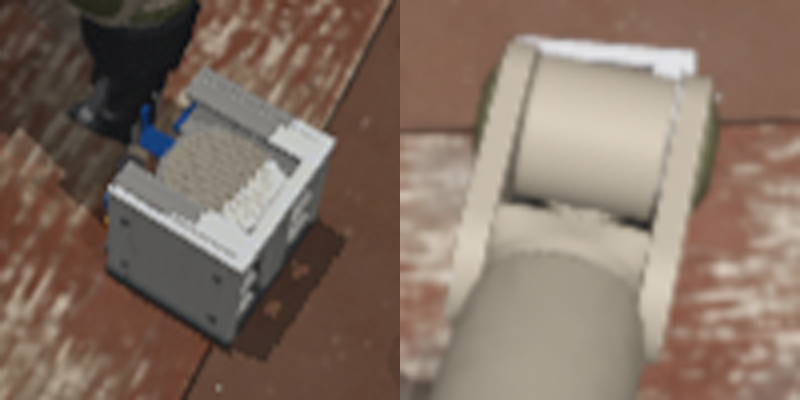

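The disc is in the top slot beneath the rails, with no contact. Lowering in small steps while watching the force.

```bash
for i in 1; do :; done; python3 -m jog '[[0,0,0,0,0,0.003,0],[0,0,0,0,0,0.002,0],[0,0,0,0,0,0,0]]' && python3 -m jog '[[0,0,0,0,0,0.002,0],[0,0,0,0,0,0,0]]' && python3 -m jog '[[0,0,0,0,0,0.0015,0],[0,0,0,0,0,0,0]]'
```

```text
time_s: 9.3
position: [0.5466, -0.009, 0.1071]
tool_rot: [[-0.993, 0.12, -0.0], [0.12, 0.993, 0.0], [0.0, 0.0, -1.0]]
ft_force: [-0.3, -0.6, -0.6]
grip_width: 0.0168
gripper_force: 58.7
time_s: 9.55
position: [0.5468, -0.0091, 0.1052]
tool_rot: [[-0.993, 0.12, -0.0], [0.12, 0.993, 0.0], [0.0, 0.0, -1.0]]
ft_force: [-0.3, -0.7, -0.9]
grip_width: 0.017
gripper_force: 58.7
time_s: 9.8
position: [0.5468, -0.0091, 0.1046]
tool_rot: [[-0.993, 0.119, 0.001], [0.119, 0.993, -0.0], [-0.001, -0.0, -1.0]]
ft_force: [-3.3, 0.1, 6.7]
grip_width: 0.0167
gripper_force: 59.7
```

Contact at +6.7 N, so the ledge is reached. I'll feel for the back stop to verify depth.

```bash
python3 -m jog '[[0,0,0,-0.002,0,-0.0007,0],[0,0,0,-0.001,0,0,0],[0,0,0,0,0,0,0]]' && python3 -m jog '[[0,0,0,-0.0015,0,0,0],[0,0,0,0,0,0,0]]' && python3 -m jog '[[0,0,0,-0.0015,0,0,0],[0,0,0,0,0,0,0]]'
```

```text
time_s: 10.18
position: [0.5499, -0.0095, 0.1047]
tool_rot: [[-0.993, 0.119, 0.0], [0.119, 0.993, -0.0], [-0.0, -0.0, -1.0]]
ft_force: [-1.3, -0.6, 3.5]
grip_width: 0.0167
gripper_force: 59.3
time_s: 10.42
position: [0.5504, -0.0095, 0.1047]
tool_rot: [[-0.993, 0.119, -0.002], [0.119, 0.993, 0.0], [0.002, -0.0, -1.0]]
ft_force: [-7.1, -0.1, 8.1]
grip_width: 0.0165
gripper_force: 59.9
time_s: 10.68
position: [0.5505, -0.0095, 0.1046]
tool_rot: [[-0.993, 0.119, -0.005], [0.119, 0.993, 0.0], [0.005, -0.0, -1.0]]
ft_force: [-14.5, 0.4, 12.1]
grip_width: 0.0167
gripper_force: 60.5
```

Back stop found at TCP x≈0.550. Back off about 6 mm, release and rise.

```bash
python3 -m jog '[[0,0,0,0.004,0,0,0],[0,0,0,0.0035,0,0,0],[0,0,0,0,0,0,0],[0,0,0,0,0,0,0]]' 40 && python3 -m jog '[[0,0,0,0,0,0,40],[0,0,0,0,0,0,50],[0,0,0,0,0,0,60],[0,0,0,0,0,0,60],[0,0,0,0,0,0,60]]' && python3 -m jog '[[0,0,0,0,0,-0.01,60],[0,0,0,0,0,-0.03,60],[0,0,0,0,0,-0.05,60],[0,0,0,0.05,0,0,60],[0,0,0,0.06,0,0,60],[0,0,0,0.06,0,-0.02,60],[0,0,0,0,0,0,60]]'
python3 - <<'E'
from h import *
S=optics.get_image('scene');T=optics.get_image('top')
a=cv2.resize(S['pixels'][175:275,220:320,::-1],(400,400),interpolation=cv2.INTER_CUBIC);b=cv2.resize(T['pixels'][130:220,225:315,::-1],(400,400),interpolation=cv2.INTER_CUBIC)
cv2.imwrite('pics/end.png',np.hstack([a,b]));print(observe()['position'])
E
```

```text
time_s: 11.18
position: [0.5455, -0.009, 0.1047]
tool_rot: [[-0.993, 0.12, 0.0], [0.12, 0.993, -0.0], [-0.0, -0.0, -1.0]]
ft_force: [0.1, 0.2, 4.5]
grip_width: 0.0168
gripper_force: 59.2
time_s: 11.8
position: [0.5453, -0.0089, 0.1045]
tool_rot: [[-0.993, 0.12, -0.0], [0.12, 0.993, 0.0], [0.0, 0.0, -1.0]]
ft_force: [-0.1, -0.7, 0.7]
grip_width: 0.0513
gripper_force: 0.0
time_s: 12.68
position: [0.3749, 0.012, 0.2162]
tool_rot: [[-0.993, 0.119, 0.003], [0.119, 0.993, -0.001], [-0.003, -0.001, -1.0]]
ft_force: [0.7, -0.5, 0.4]
grip_width: 0.0513
gripper_force: 0.0
[0.37770997 0.01116793 0.21519548]
```

View pics/end.png

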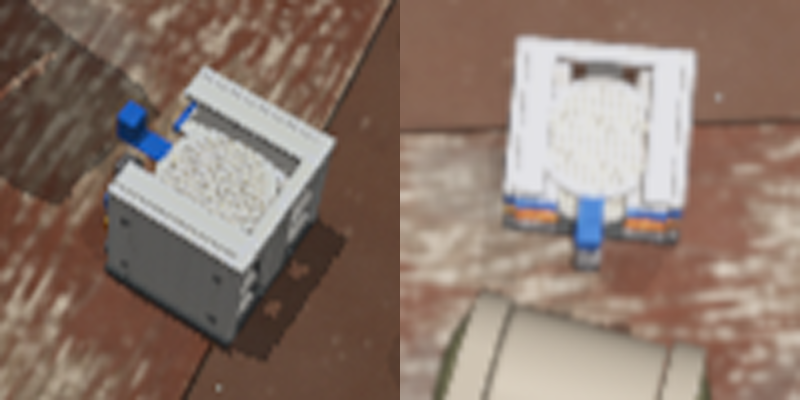

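The disc lies flat and centred in the top slot (top-crop centre near (600,135)). Its blue tab points straight out of the front at (590,222), and the gripper is clear.

```bash
python3 -c "
from rig import job
print(job.close_job())"
```

```text
the job is handed in; nothing more can be done
None
```

The blue-tabbed disc is in the cassette's top slot, flat on its ledges, about 6 mm short of the back stop with the tab straight out of the front; it is released, the orange disc was never touched, and the job was handed in at about 13 s (no verdict was returned).

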